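# Push the tubing tray through the gated transfer chute

## Robot

A 6-joint arm with a two-finger parallel gripper is mounted at the origin on a cart in front of the work surface, level with it; the furniture and walls round the work are solid. World frame = base frame: x ahead of the robot, y to its left, z up, the work surface at z = 0. Lengths are in m, angles in degrees, forces in N, time in s.
With the tool pointing down it reaches from about 0.4 to 0.825 m from the base axis. Payload 7 kg.
Tool frame: the origin (TCP) lies at the very end of the fingers, on their centre line; the grasp point (between the pads) lies 19 mm behind it; z points along the fingers, y is the line along which they close (so a half turn about z gives the same grasp; the last joint's range is limited). The gripper opens to 88 mm and grips with 3 to 60 N. Pads are 19 mm wide; open, the fingers measure 130 mm over their backs; the gripper's body (78 mm by 193 mm) begins 47 mm behind the grasp point.
Start: joints at [-55.628, 20.546, 0.682, 0, -70.136, -16.507], TCP at [0.207, -0.642, 0.227] pointing down, gripper open.
Joint ranges: [-176.03, 176.03], [-82.01, 121.73], [-58.28, 71.71], [-173.87, 95.51], [-174.79, -0.11], [-173.66, 173.66]. Speed limits (degrees/s): [136.94, 136.94, 172.46, 180, 180, 180].

## Interface

Orientations are given as [roll, pitch, yaw] about the fixed x, y, z axes, in that order (R = Rz(yaw) Ry(pitch) Rx(roll)).
In Python, from plant import get_state, capture, close_job, regions_of gives the robot as it stands.
- The arm moves only by the tool jog_arm, never from a script. Its argument "moves" is a list of rows, each a list of 3 entries, a list of its own where there are three numbers: the shift along the tool's x, y, z in cm, then the turn about the tool's z in degrees, then the finger opening in cm, from 0 to 8.76. A call has 1 to 12 rows; each row shifts and turns the commanded pose from where the row before left it, along the tool's axes as they then stand; what a row does not reach is not made up. A row lasts 1/8 s, in which the tool goes at most 62.5 mm and 10.7 degrees, less where a joint would pass 70% of its speed; a pose out of reach is approached as far as the arm can. A call is refused whole if a number of a shift passes 6.25 or a number of a turn 10.7, either way. A call with a gripper value outside its range is refused whole. The fingers move at their own pace and stop on an object; "newtons" is the grip in N (left out, the last holds). Time passes only in rows, so rows that do not move let the fingers close. It gives the time, the measured TCP pose, the force, the opening and the grip force at its end, in the units of the state.
- get_state(): the state, without advancing time (a new reading comes with each control period).
- capture(name): name is "scene" or "top"; returns a dict with "pixels" (384x512x3 uint8, blue, green, red), "mtx" (3x3 intrinsics, pixels), "k1" (the pictures are not rectified: a ray, as slopes to the right and down, at radius r is drawn at 1 + k1 r^2 times it, then the intrinsics apply), "world_from_camera" (4x4, takes a point from camera to world coordinates). Camera axes: x right, y down, z forward; pixel columns grow to the right and rows downward; lengths in m; the calibration is good to about 2 mm. A picture is of the moment at which its call begins. There is no depth.
- close_job(): hands the job in; it is judged then, once.
Trained networks look in a picture, given as the dict that the camera call returned (one of the last four; its "shot" number tells which), for a name from the list of things; names that differ only in an ending like _2 or _b are one class to them, and where a whole thing is asked for, a point or a joint stands for the part that bears it (a point fixed in the world has none). Each returns a list of dicts, best first, with "confidence" (0 to 1); they miss things now and then, are a little off and sometimes report something else, mostly with a low value. They report only what shows in the picture. A call takes as long as a camera call.
- regions_of(picture, thing): "pixels" (384x512 bool, what is visible of it) and "pixel" ([column, row] in pixels, amid what is visible of it).
The state is a dict: "time_s": time; "joints": joint angles; "qd": joint speeds; "joint_torque": joint torques, N m; "tcp_pos": TCP position; "eef_rot": TCP orientation; "contact_force": force on the tool from outside, world axes, zero at the start; "moment": the same for the moment, N m; "gripper_width": finger opening in m; "gripper_force": force on a finger pad.
Only numpy, scipy, OpenCV 4.12 (cv2) and the standard library are available. Lean on these libraries where they do the work, as an engineer would, in place of code of your own. Each camera call takes 0.05 s, during which the arm holds its last target. There are 200 camera calls.

## Task

Push the open tray of cut tubing along the chute, past the hinged gate, until it sits against the stop at the far end. The gate springs up through the chute floor: with one fingertip press down the long bar beside the chute to hold the gate fully sunk, and keep it down for the whole time that the tray is passing over it, while another fingertip pushes the tray from behind. Then let go, so that the gate springs up again behind the tray; do not grasp, lift or tip the tray, and leave the other things on the bench alone.

Things in the scene. Friction and masses are not known exactly. Their poses are not given: they have to be found in the camera images.
- chute: Fixed straight grey sheet-metal chute, 283 x 70 mm, on two feet. Origin: bench level, on its centre line, below the gate slot; +x along it to the far end, +y left, z up. Floor top z = 60 mm, from x = -165 to 117 (0.6 mm lower past the gate). Walls 4 mm thick, inner faces y = -31 and 31, tops z = 82. Near end and top are open.
- stop (a point): Middle of the stop plate's face at the chute's far end, at floor level (chute x = 112, y = 0 mm). The plate stands 25 mm above the floor. A tray that touches it has its origin at chute x = 62 mm and its rear wall at chute x = 12 mm.
- gate (a joint): One-piece dark steel rocker: gate blade plus press bar, hinged about a line along chute x at chute y = 38, z = 50 mm. Value in rad: 0 = gate up, grows as the bar is pressed down, 0.40 = bottom. From 0.235 on the blade is wholly below the floor and a tray can pass. Spring return: about 2 N on the bar starts it, 5 N at the bottom; it rises by itself when let go.
- blade_top (a point): Highest corner of the gate blade: moves with the rocker. Up, it stands 15 mm above the chute floor beside the right wall (chute x = 0, y = -28 mm); the top edge slopes down to about 2 mm above the floor at y = 20. The blade is 5 mm thick along the chute.
- bar_mid (a point): Middle of the press bar's upper face: flat strip along the right wall, 200 mm long (chute x = -168 to 32), 30 mm wide. Up: chute y = -38 to -68, top z = 98 mm. Press anywhere; a fingertip may slide along it. It swings outward as it sinks: its top middle is at y = -62, 15 mm above the chute floor at joint 0.235; y = -64, 7 mm above at 0.32; tilted down to the right by the joint angle.
- tube_tray: Open-topped card tray of cut clear tubing, 100 long, 58 wide, 42 mm high, 2 mm walls, about 0.12 kg, loose in the chute before the gate, long side along the chute, 2 mm play each side. Origin: centre of its underside; its y axis is its length, +y end leading (its yaw = chute yaw - 90 degrees); rear wall at its own y = -50 mm.
- flux_bottle: Bystander: dropper bottle, diameter 40 mm, 112 mm high, beyond the chute's far end; origin centre of its underside.
- tip_cleaner: Bystander: round black tip cleaner, diameter 60 mm, 48 mm high, on the bench to the right of the chute; origin centre of its underside.
- cutters_1: Bystander: red-handled cutters lying flat, 118 x 63 x 12 mm, to the right beyond the chute; origin centre of the underside.

How it is judged:
By the outcome, as a careful person would: the job done as asked, in the order asked, and still so for the second after the job is handed in, with the robot touching nothing.
It also fails if it takes over 45 s, if anything falls off the work surface, if the arm or the gripper's body presses on something with over 40 N, if the wrist force passes 120 N, or if a joint passes its speed limit or range.

## Working session

There is one attempt and no reset: what is moved stays moved. The work goes in short steps, Python scripts to look and compute and a tool call to move; the robot and the scene stay as the last step left them, time stands still between calls to the robot, and variables do not carry over. Pictures are saved under pics/ and viewed, at most 11 in all, crops included, and the job is handed in when it is done.

Besides the shell and the picture viewer there is one more tool, called after "Call:" by a JSON object that holds its "fn" and its "kwargs", one argument or row to a line. jog_arm: Moves the arm, as the interface text tells. Its arguments: {"type":"object","properties":{"moves":{"type":"array"},"newtons":{"type":"number"}},"required":["moves"]}

```bash
mkdir -p pics; cat > h.py <<'E'
import numpy as np, cv2
from plant import get_state, capture, close_job, regions_of
def ray(p,uv):
    K=p["mtx"];d=np.array([(uv[0]-K[0][2])/K[0][0],(uv[1]-K[1][2])/K[1][1]])
    u=d.copy()
    for _ in range(20): u=d/(1+p["k1"]*(u@u))
    T=np.array(p["world_from_camera"]); r=T[:3,:3]@np.array([u[0],u[1],1]); return T[:3,3],r
def at_z(p,uv,z):
    o,r=ray(p,uv); return o+r*(z-o[2])/r[2]
def proj(p,X):
    T=np.linalg.inv(np.array(p["world_from_camera"]));c=T[:3,:3]@np.array(X)+T[:3,3];u=c[:2]/c[2];u=u*(1+p["k1"]*(u@u));K=p["mtx"]
    return np.array([K[0][0]*u[0]+K[0][2],K[1][1]*u[1]+K[1][2]])
E
python3 - <<'E'
from h import *
for n in("scene","top"):
    p=capture(n);cv2.imwrite(f"pics/{n}0.png",p["pixels"])
    print(n,np.round(p["world_from_camera"],3).tolist())
    for t in("chute","gate","tube_tray","flux_bottle","tip_cleaner","cutters_1"):
        for r in regions_of(p,t)[:2]:
            m=r["pixels"].astype(np.uint8);print(t,round(r["confidence"],2),np.round(r["pixel"]),at_z(p,r["pixel"],.06).round(3),cv2.boundingRect(m), np.round(cv2.boxPoints(cv2.minAreaRect(cv2.findNonZero(m)))).tolist())
print(get_state())
E
```

```text
scene [[0.739, -0.325, 0.59, -0.035], [-0.673, -0.334, 0.66, -1.029], [-0.018, -0.885, -0.466, 0.534], [0.0, 0.0, 0.0, 1.0]]
gate 0.59 [197. 216.] [ 0.394 -0.352  0.06 ] (180, 207, 28, 22) [[178.0, 218.0], [184.0, 201.0], [213.0, 213.0], [206.0, 229.0]]
tube_tray 0.58 [195. 196.] [ 0.444 -0.271  0.06 ] (176, 189, 40, 22) [[172.0, 196.0], [211.0, 183.0], [216.0, 198.0], [177.0, 211.0]]
flux_bottle 0.71 [282. 176.] [ 0.683 -0.344  0.06 ] (277, 161, 15, 32) [[277.0, 161.0], [291.0, 161.0], [291.0, 192.0], [277.0, 192.0]]
tip_cleaner 0.57 [236. 266.] [ 0.339 -0.555  0.06 ] (221, 250, 29, 35) [[221.0, 250.0], [249.0, 250.0], [249.0, 284.0], [221.0, 284.0]]
cutters_1 0.64 [195. 196.] [ 0.447 -0.269  0.06 ] (176, 188, 38, 24) [[172.0, 197.0], [208.0, 182.0], [214.0, 198.0], [178.0, 212.0]]
cutters_1 0.58 [317. 230.] [ 0.546 -0.58   0.06 ] (291, 222, 49, 17) [[291.0, 222.0], [338.0, 218.0], [339.0, 234.0], [292.0, 238.0]]
top [[0.014, -0.997, 0.082, 0.464], [-1.0, -0.015, -0.006, -0.383], [0.008, -0.082, -0.997, 1.008], [0.0, 0.0, 0.0, 1.0]]
chute 0.59 [238. 216.] [ 0.5   -0.358  0.06 ] (199
[... 611 characters left out ...]
, 194.0]]
{'time_s': 0.7, 'joints': array([-5.56284132e+01,  2.05427148e+01,  6.82334748e-01, -1.30511814e-03,
       -7.01346921e+01, -1.65084856e+01]), 'qd': array([-0.00253482, -0.05087758,  0.0037004 ,  0.06696531,  0.05657184,
        0.04238519]), 'joint_torque': array([-5.60804779e-05, -5.82165420e+01,  2.93252796e+01,  7.00124681e+00,
        1.25779983e-02, -2.62102429e-05]), 'tcp_pos': array([ 0.20705676, -0.6424413 ,  0.22660117]), 'eef_rot': array([-1.79995624e+02,  2.57717045e-03, -1.62137342e+02]), 'contact_force': array([ 0.10172599, -0.45387527, -0.11296444]), 'moment': array([-0.0026076 , -0.02423759,  0.02231891]), 'gripper_force': 0.0, 'gripper_width': 0.08766423067788444}
```

```bash
ls pics
```

```text
scene0.png
top0.png
```

```bash
python3 - <<'E'
import cv2
a=cv2.imread("pics/top0.png")[90:310,180:350];cv2.imwrite("pics/topc.png",cv2.resize(a,None,fx=2.7,fy=2.7,interpolation=2))
a=cv2.imread("pics/scene0.png")[140:300,140:350];cv2.imwrite("pics/scenec.png",cv2.resize(a,None,fx=3.7,fy=3.7,interpolation=2))
E
```

```text
(no output)
```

View pics/topc.png

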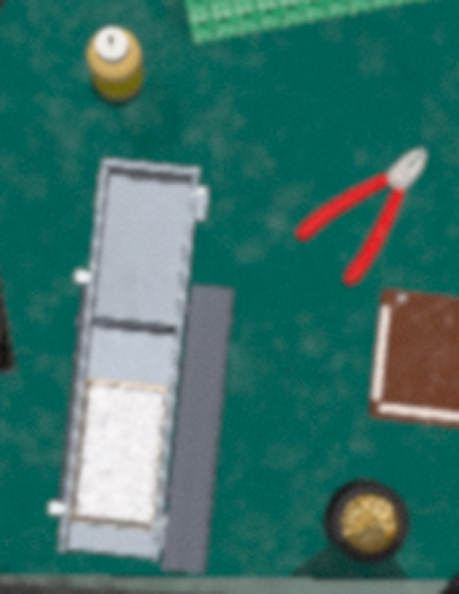

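View pics/scenec.png

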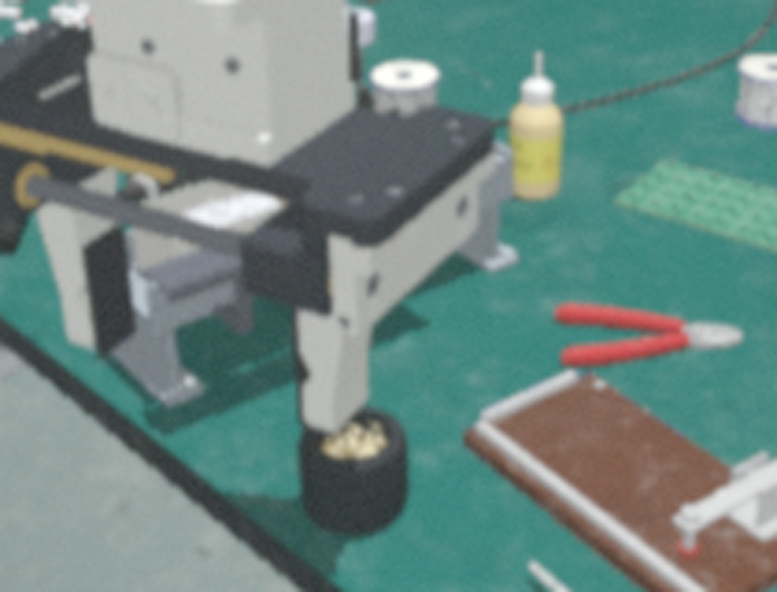

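The top view shows the chute running up the picture with a slight tilt: near end at about row 293, far end at about row 150. The gate slot is near (230, 210), the tray's rear edge near (222, 284), and the press bar on the right from (260, 197) to (248, 301). The scene view is mostly blocked by the arm. Next I'll fit the chute pose.

```bash
cat > fit.py <<'E'
from h import *
from scipy.optimize import least_squares
p=capture("top")
f=lambda u,v:np.array([180+u/2.7-.3,90+v/2.7-.3])
pts=[((32,-38,98),(193,286)),((32,-68,98),(235,290)),((-168,-68,98),(205,572)),((-168,-38,98),(163,568)),
((-165,35,82),(60,550)),((0,31,60),(93,322)),((0,-31,60),(176,330)),((117,35,82),(104,160)),((117,-35,82),(199,167))]
M=lambda q,c:np.array([q[0]+np.cos(q[2])*c[0]/1e3-np.sin(q[2])*c[1]/1e3,q[1]+np.sin(q[2])*c[0]/1e3+np.cos(q[2])*c[1]/1e3,c[2]/1e3])
res=lambda q:np.concatenate([proj(p,M(q,c))-f(*u) for c,u in pts])
s=least_squares(res,[.5,-.36,-.1],loss="soft_l1");q=s.x
print(q[:2],np.degrees(q[2]));print(res(q).reshape(-1,2).round(1).tolist())
C=lambda X:np.array([[np.cos(q[2]),np.sin(q[2])],[-np.sin(q[2]),np.cos(q[2])]])@(np.array(X)[:2]-q[:2])*1e3
for u in((88,380),(167,385),(75,520),(152,525)): print("tray top",C(at_z(p,f(*u),.102)).round(1))
st=get_state();print("tcp in chute",C(st["tcp_pos"]))
E
python3 fit.py
```

```text
[ 0.51052793 -0.34318865] -5.079205309378459
[[-0.4, -0.9], [-0.3, -0.8], [0.1, 0.7], [-0.3, 0.5], [0.1, 0.5], [0.2, -0.2], [0.6, 0.0], [-0.2, -0.5], [0.3, 0.6]]
tray top [-43.   27.1]
tray top [-40.8 -28.1]
tray top [-140.1   25.5]
tray top [-138.   -27.9]
tcp in chute [-275.79444459 -324.94346332]
```

Call:
{"fn": "jog_arm", "kwargs": {
  "moves": [
    [[0,0,0],8,4.6],
    [[0,0,0],8,4.6],
    [[0,0,0],6.9,4.6],
    [[-1.5,3.7,0],0,4.6],
    [[-1.5,3.7,0],0,4.6],
    [[-1.5,3.7,0],0,4.6],
    [[-1.5,3.7,0],0,4.6],
    [[-1.5,3.7,0],0,4.6],
    [[-1.5,3.7,0],0,4.6],
    [[-1.5,3.7,2],0,4.6],
    [[-1.4,3.4,2],0,4.6],
    [[0,0,2],0,4.6]
  ]
}}

```text
time_s: 2.25
tcp_pos: [0.3524, -0.3594, 0.1666]
eef_rot: [-180.0, 0.1, 175.1]
contact_force: [1.7, -0.9, 0.4]
gripper_width: 0.0462
gripper_force: 0.0
```

```bash
python3 - <<'E'
exec(open("fit.py").read())
s=capture("scene");P=p["pixels"];print(st["tcp_pos"],st["eef_rot"],st["gripper_width"],st["contact_force"])
cv2.imwrite("pics/t1.png",cv2.resize(P[140:310,180:350],None,fx=3.4,fy=3.4,interpolation=2))
S=s["pixels"].copy()
for c in [(x,y,z) for x,y,z in((-165,-35,82),(-165,35,82),(117,-35,82),(-168,-68,98),(-168,-38,98),(32,-68,98),(-141,-29,102),(-141,29,102),(-41,-29,102))]:
    cv2.circle(S,tuple(np.round(proj(s,M(q,c))).astype(int)),1,(0,0,255),-1)
cv2.imwrite("pics/s1.png",cv2.resize(S[130:290,140:350],None,fx=3.7,fy=3.7,interpolation=2))
E
```

```text
[ 0.51052793 -0.34318865] -5.079205309378459
[[-0.4, -0.9], [-0.3, -0.8], [0.1, 0.7], [-0.3, 0.5], [0.1, 0.5], [0.2, -0.2], [0.6, 0.0], [-0.2, -0.5], [0.3, 0.6]]
tray top [-43.   27.1]
tray top [-40.8 -28.1]
tray top [-140.1   25.5]
tray top [-138.   -27.9]
tcp in chute [-157.63120335  -30.00970824]
[ 0.35085886 -0.35912499  0.16385894] [ 1.79903459e+02 -1.13310936e-01  1.75063437e+02] 0.04614361772041878 [-1.89590266  1.72814217 -2.47584034]
```

View pics/s1.png

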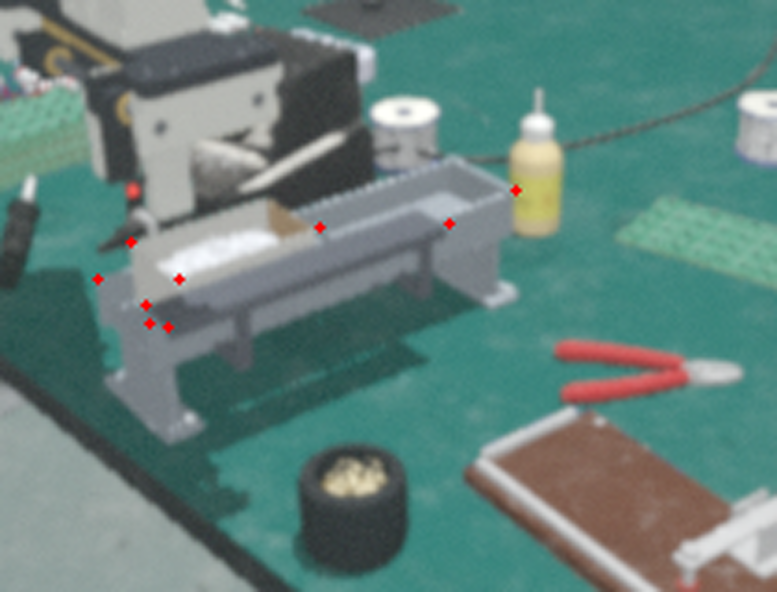

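View pics/t1.png

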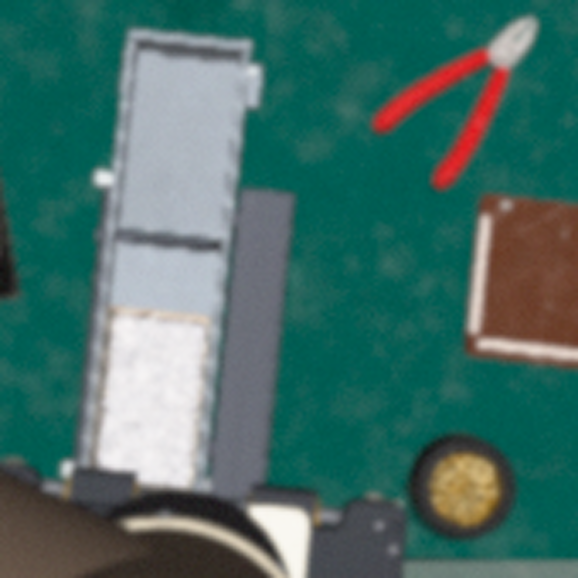

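The scene view confirms the fit: the predicted tray and bar corners land on the real ones. The tray's rear top edge is at crop (131, 242) to (179, 279), the bar's near end at (168, 328). In the top view the gripper sits behind the tray. Now I'll descend to just above the bar.

Call:
{"fn": "jog_arm", "kwargs": {
  "moves": [
    [[0,-0.2,1.5],0,4.6],
    [[0,0,1.5],0,4.6],
    [[0,0,1.5],0,4.6],
    [[0,0,0.9],0,4.6],
    [[0,0,0],0,4.6],
    [[0,0,0],0,4.6]
  ]
}}

```text
time_s: 3.1
tcp_pos: [0.3514, -0.3632, 0.1129]
eef_rot: [-180.0, 0.0, 175.0]
contact_force: [0.3, 0.2, -0.3]
gripper_width: 0.0459
gripper_force: 0.0
```

```bash
python3 - <<'E'
exec(open("fit.py").read())
s=capture("scene");print(st["tcp_pos"],st["eef_rot"],st["contact_force"])
cv2.imwrite("pics/s2.png",cv2.resize(s["pixels"][160:260,150:280],None,fx=6,fy=6,interpolation=2))
E
```

```text
[ 0.51052793 -0.34318865] -5.079205309378459
[[-0.4, -0.9], [-0.3, -0.8], [0.1, 0.7], [-0.3, 0.5], [0.1, 0.5], [0.2, -0.2], [0.6, 0.0], [-0.2, -0.5], [0.3, 0.6]]
tray top [-43.   27.1]
tray top [-40.8 -28.1]
tray top [-140.1   25.5]
tray top [-138.   -27.9]
tcp in chute [-156.64398454  -34.03981681]
[ 0.35148541 -0.36322668  0.11302417] [-1.79976310e+02  4.22526075e-02  1.74972081e+02] [ 0.60885031 -0.46594179  0.18466351]
```

View pics/s2.png

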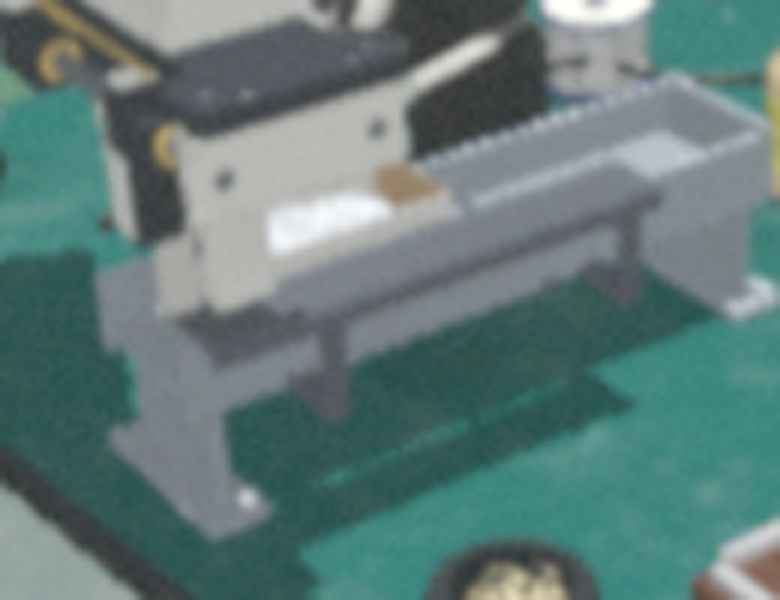

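The press finger's tip is just above the bar's near end, around (220, 310), and the other finger is behind the tray. Next I'll press the bar.

Call:
{"fn": "jog_arm", "kwargs": {
  "moves": [
    [[0,0.2,0.8],0,4.6],
    [[0,0,0.8],0,4.6],
    [[0,0,0.7],0,4.6],
    [[0,0,0.7],0,4.6],
    [[0,0,0.7],0,4.6],
    [[0,0,0.7],0,4.6],
    [[0,0,0],0,4.6],
    [[0,0,0],0,4.6]
  ]
}}

```text
time_s: 4.2
tcp_pos: [0.352, -0.3619, 0.0688]
eef_rot: [-179.9, 0.1, 175.0]
contact_force: [-0.8, -5.5, 4.9]
gripper_width: 0.0459
gripper_force: 3.4
```

```bash
python3 - <<'E'
exec(open("fit.py").read())
s=capture("scene");print(st["tcp_pos"],st["eef_rot"],st["contact_force"])
a=cv2.resize(s["pixels"][160:250,150:280],None,fx=6,fy=6,interpolation=2)[:290*2];b=cv2.resize(p["pixels"][140:310,180:290],(388,600))
cv2.imwrite("pics/s3.png",np.hstack([cv2.resize(a,(410,284)),b[:284] if 0 else cv2.resize(b,(388,284))]))
E
```

```text
[ 0.51052793 -0.34318865] -5.079205309378459
[[-0.4, -0.9], [-0.3, -0.8], [0.1, 0.7], [-0.3, 0.5], [0.1, 0.5], [0.2, -0.2], [0.6, 0.0], [-0.2, -0.5], [0.3, 0.6]]
tray top [-43.   27.1]
tray top [-40.8 -28.1]
tray top [-140.1   25.5]
tray top [-138.   -27.9]
tcp in chute [-156.28599096  -32.64980932]
[ 0.35196506 -0.36187382  0.06879127] [-1.79928658e+02  6.63376737e-02  1.74987120e+02] [-0.3886108  -6.02356861  4.45637717]
```

View pics/s3.png

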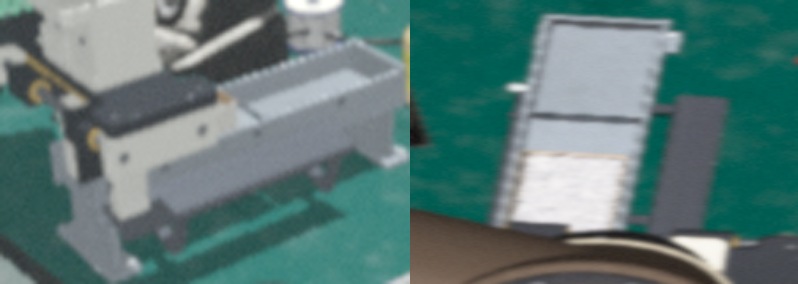

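```bash
python3 - <<'E'
exec(open("fit.py").read())
for a in(0,.2,.235,.28,.32,.36,.4):
    o=[]
    for y,z in((-38,98),(-68,98)):
        dy,dz=y-38,z-50;Y=38+dy*np.cos(a)-dz*np.sin(a);Z=50+dz*np.cos(a)+dy*np.sin(a)
        o+=[round(Y,1),round(Z,1),proj(p,M(q,(32,Y,Z))).round(1).tolist()]
    print(a,o)
P=p["pixels"]
for r in(203,207,211):print(r,P[r,248:280].mean(1).astype(int).tolist())
cv2.imwrite("pics/t3.png",cv2.resize(P[190:240,210:280],None,fx=10,fy=10,interpolation=2))
E
```

```text
[ 0.51052793 -0.34318865] -5.079205309378459
[[-0.4, -0.9], [-0.3, -0.8], [0.1, 0.7], [-0.3, 0.5], [0.1, 0.5], [0.2, -0.2], [0.6, 0.0], [-0.2, -0.5], [0.3, 0.6]]
tray top [-43.   27.1]
tray top [-40.8 -28.1]
tray top [-140.1   25.5]
tray top [-138.   -27.9]
tcp in chute [-156.28254103  -32.655108  ]
0 [np.float64(-38.0), np.float64(98.0), [250.8, 194.7], np.float64(-68.0), np.float64(98.0), [266.4, 196.3]]
0.2 [np.float64(-46.0), np.float64(81.9), [254.8, 195.8], np.float64(-75.4), np.float64(76.0), [269.8, 197.6]]
0.235 [np.float64(-47.1), np.float64(79.0), [255.4, 196.0], np.float64(-76.3), np.float64(72.0), [270.1, 197.8]]
0.28 [np.float64(-48.3), np.float64(75.1), [256.0, 196.2], np.float64(-77.1), np.float64(66.8), [270.5, 198.1]]
0.32 [np.float64(-49.2), np.float64(71.7), [256.4, 196.4], np.float64(-77.7), np.float64(62.2), [270.7, 198.3]]
0.36 [np.float64(-50.0), np.float64(68.2), [256.8, 196.6], np.float64(-78.1), np.float64(57.6), [270.7, 198.5]]
0.4 [np.float64(-50.7), np.float64(64.6), [257.1, 196.8], np.float64(-78.3), np.float64(52.9), [270.8, 198.6]]
203 [126, 103, 92, 89, 85, 86, 80, 83, 91, 95, 97, 95, 96, 93, 93, 92, 95, 94, 93, 95, 90, 80, 70, 65, 60, 60, 59, 59, 58, 59, 59, 60]
207 [105, 76, 67, 71, 71, 71, 75, 80, 91, 97, 95, 96, 95, 95, 93, 91, 93, 94, 92, 92, 86, 81, 73, 58, 64, 64, 59, 59, 58, 59, 59, 65]
211 [93, 71, 58, 56, 55, 60, 73, 88, 95, 97, 95, 95, 94, 91, 93, 94, 92, 93, 94, 91, 83, 75, 72, 68, 66, 65, 64, 68, 65, 63, 66, 68]
```

View pics/t3.png

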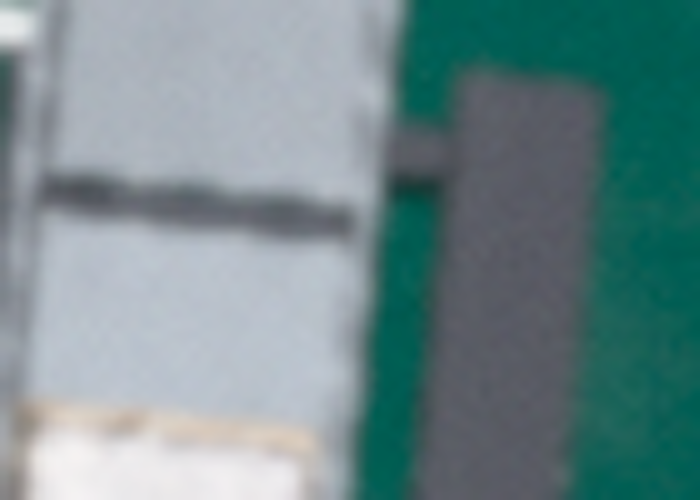

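The far end of the bar has swung out to about column 255.5, and the tip height gives a joint angle of about 0.32, so the gate is sunk (the slot looks flat). Now I'll push.

Call:
{"fn": "jog_arm", "kwargs": {
  "moves": [
    [[-0.3,0,0],0,4.6],
    [[-0.3,0,0],0,4.6],
    [[-0.5,0,0],0,4.6],
    [[-0.5,0,0],0,4.6],
    [[-0.5,0,0],0,4.6],
    [[-0.5,0,0],0,4.6],
    [[-0.5,0,0],0,4.6],
    [[-0.5,0,0],0,4.6],
    [[-0.5,0,0],0,4.6],
    [[-0.5,0,0],0,4.6],
    [[-0.5,0,0],0,4.6],
    [[-0.5,0,0],0,4.6]
  ]
}}

```text
time_s: 5.85
tcp_pos: [0.4052, -0.3654, 0.0678]
eef_rot: [179.9, -0.2, 174.9]
contact_force: [-4.5, -1.2, 5.9]
gripper_width: 0.0463
gripper_force: 3.2
```

```bash
python3 - <<'E'
exec(open("fit.py").read())
print(st["tcp_pos"],st["eef_rot"],st["contact_force"])
cv2.imwrite("pics/t4.png",cv2.resize(p["pixels"][140:310,180:300],None,fx=3.5,fy=3.5,interpolation=2))
E
```

```text
[ 0.51052793 -0.34318865] -5.079205309378459
[[-0.4, -0.9], [-0.3, -0.8], [0.1, 0.7], [-0.3, 0.5], [0.1, 0.5], [0.2, -0.2], [0.6, 0.0], [-0.2, -0.5], [0.3, 0.6]]
tray top [-43.   27.1]
tray top [-40.8 -28.1]
tray top [-140.1   25.5]
tray top [-138.   -27.9]
tcp in chute [-102.22245016  -31.50386138]
[ 0.40591776 -0.36551877  0.06779806] [ 1.79941980e+02 -1.79880671e-01  1.74936760e+02] [-2.52084597 -0.9875862   3.97244585]
```

View pics/t4.png

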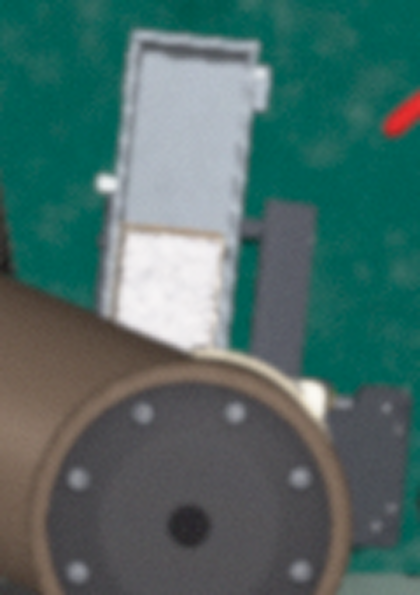

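The tray is moving straight. Its leading edge, at crop row 228, is already over the sunk gate, and the bar is still down. Continuing.

Call:
{"fn": "jog_arm", "kwargs": {
  "moves": [
    [[-0.6,0,0],0,4.6],
    [[-0.6,0,0],0,4.6],
    [[-0.6,0,0],0,4.6],
    [[-0.6,0,0],0,4.6],
    [[-0.6,0,0],0,4.6],
    [[-0.6,0,0],0,4.6],
    [[-0.6,0,0],0,4.6],
    [[-0.6,0,0],0,4.6],
    [[-0.6,0,0],0,4.6],
    [[-0.6,0,0],0,4.6],
    [[-0.6,0,0],0,4.6],
    [[-0.6,0,0],0,4.6]
  ]
}}

```text
time_s: 7.4
tcp_pos: [0.4792, -0.3723, 0.0686]
eef_rot: [180.0, -0.0, 175.0]
contact_force: [-4.4, -0.5, 4.2]
gripper_width: 0.046
gripper_force: 2.7
```

Call:
{"fn": "jog_arm", "kwargs": {
  "moves": [
    [[-0.5,0,0],0,4.6],
    [[-0.5,0,0],0,4.6],
    [[-0.5,0,0],0,4.6],
    [[-0.5,0,0],0,4.6],
    [[-0.3,0,0],0,4.6],
    [[-0.3,0,0],0,4.6],
    [[-0.2,0,0],0,4.6],
    [[0,0,0],0,4.6]
  ]
}}

```text
time_s: 8.4
tcp_pos: [0.507, -0.3748, 0.0686]
eef_rot: [-180.0, 0.0, 175.0]
contact_force: [-3.3, -1.3, 5.3]
gripper_width: 0.046
gripper_force: 2.4
```

```bash
python3 - <<'E'
exec(open("fit.py").read())
print(st["tcp_pos"],st["eef_rot"],st["contact_force"])
cv2.imwrite("pics/t5.png",cv2.resize(p["pixels"][140:310,180:300],None,fx=3.5,fy=3.5,interpolation=2))
E
```

```text
[ 0.51052793 -0.34318865] -5.079205309378459
[[-0.4, -0.9], [-0.3, -0.8], [0.1, 0.7], [-0.3, 0.5], [0.1, 0.5], [0.2, -0.2], [0.6, 0.0], [-0.2, -0.5], [0.3, 0.6]]
tray top [-43.   27.1]
tray top [-40.8 -28.1]
tray top [-140.1   25.5]
tray top [-138.   -27.9]
tcp in chute [ -0.69860767 -31.75939295]
[ 0.50702032 -0.37476149  0.06864465] [-1.79993495e+02  3.67960453e-02  1.74962796e+02] [-3.73221851 -0.87749812  4.71025126]
```

Call:
{"fn": "jog_arm", "kwargs": {
  "moves": [
    [[-0.15,0,0],0,4.6],
    [[-0.1,0,0],0,4.6],
    [[0,0,0],0,4.6]
  ]
}}

```text
time_s: 8.82
tcp_pos: [0.5075, -0.3747, 0.0686]
eef_rot: [180.0, -0.2, 175.0]
contact_force: [-9.3, -0.4, 7.8]
gripper_width: 0.0456
gripper_force: 5.8
```

Call:
{"fn": "jog_arm", "kwargs": {
  "moves": [
    [[-0.1,0,0],0,4.6],
    [[0,0,0],0,4.6]
  ]
}}

```text
time_s: 9.07
tcp_pos: [0.5075, -0.3747, 0.0686]
eef_rot: [180.0, -0.3, 175.0]
contact_force: [-13.6, -0.7, 10.6]
gripper_width: 0.0461
gripper_force: 7.4
```

The force is rising with no motion, so the tray should be at the stop. I'll check with a picture.

```bash
python3 - <<'E'
from h import *
p=capture("top");s=capture("scene")
a=cv2.resize(p["pixels"][140:230,200:290],(400,400),interpolation=2);b=cv2.resize(s["pixels"][140:240,190:290],(400,400),interpolation=2)
cv2.imwrite("pics/e.png",np.hstack([a,b]))
E
```

```text
(no output)
```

View pics/e.png

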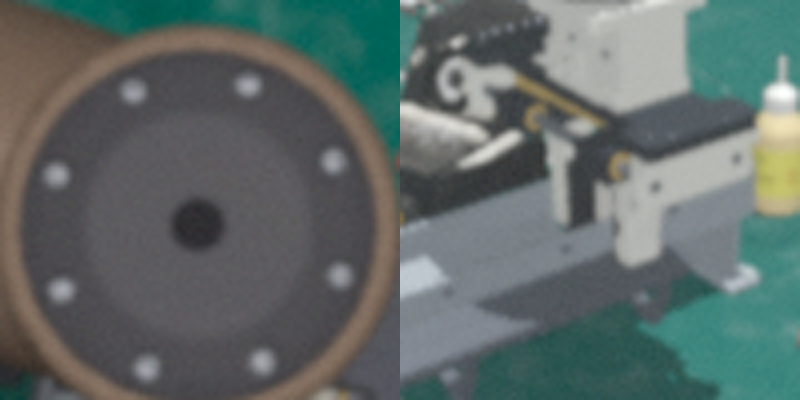

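The arm hides the tray. I'll slide back with the bar still held down, so I can check before releasing.

Call:
{"fn": "jog_arm", "kwargs": {
  "moves": [
    [[0.4,0,0],0,4.6],
    [[1,0,0],0,4.6],
    [[1,0,0],0,4.6],
    [[1.2,0,0],0,4.6],
    [[1.2,0,0],0,4.6],
    [[1.2,0,0],0,4.6],
    [[1.2,0,0],0,4.6],
    [[1.2,0,0],0,4.6],
    [[1.2,0,0],0,4.6],
    [[0.8,0,0],0,4.6],
    [[0,0,0],0,4.6]
  ]
}}

```text
time_s: 10.55
tcp_pos: [0.4052, -0.3657, 0.0684]
eef_rot: [180.0, -0.1, 174.9]
contact_force: [-1.1, -2.6, 4.5]
gripper_width: 0.0461
gripper_force: 2.7
```

```bash
python3 - <<'E'
from h import *
p=capture("top")
cv2.imwrite("pics/f.png",cv2.resize(p["pixels"][140:240,200:290],(540,600),interpolation=2))
for r in regions_of(p,"tube_tray")[:1]:print(r["confidence"],cv2.boundingRect(r["pixels"].astype(np.uint8)))
q=[.51053,-.34319,np.radians(-5.079)]
M=lambda c:np.array([q[0]+np.cos(q[2])*c[0]/1e3-np.sin(q[2])*c[1]/1e3,q[1]+np.sin(q[2])*c[0]/1e3+np.cos(q[2])*c[1]/1e3,c[2]/1e3])
for c in((12,0,102),(112,0,102),(112,0,85),(112,0,102)):print(c,(proj(p,M(c))-[200,140])*6)
E
```

```text
0.86 (215, 150, 35, 56)
(12, 0, 102) [178.3168331  377.72047506]
(112, 0, 102) [211.77150218  66.16224321]
(112, 0, 85) [213.32159526  75.19646084]
(112, 0, 102) [211.77150218  66.16224321]
```

View pics/f.png

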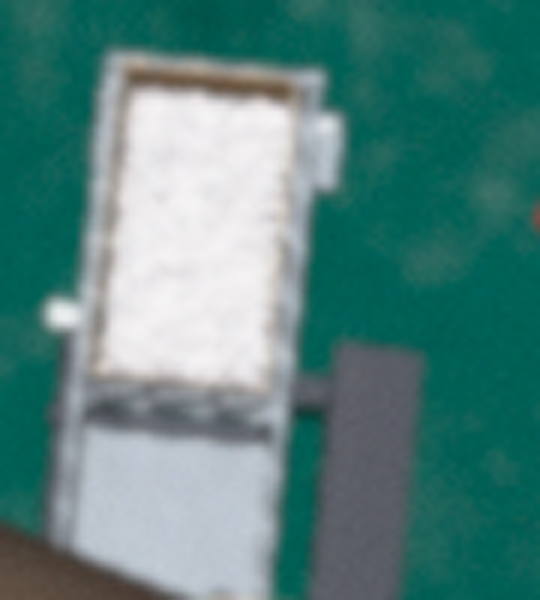

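The tray is against the stop: leading rim at row 68, rear wall at row 380, which matches the prediction and leaves the slot clear behind it. Next I'll release the bar.

Call:
{"fn": "jog_arm", "kwargs": {
  "moves": [
    [[0,0,-0.6],0,4.6],
    [[0,0,-1],0,4.6],
    [[0,0,-1.2],0,4.6],
    [[0,0,-1.5],0,4.6],
    [[0,0,-2],0,4.6],
    [[0,0,-2],0,4.6],
    [[0,0,-2],0,4.6],
    [[0,0,-2],0,4.6],
    [[0,0,0],0,4.6],
    [[0,0,0],0,4.6]
  ]
}}

```text
time_s: 11.9
tcp_pos: [0.4063, -0.3656, 0.1914]
eef_rot: [180.0, -0.0, 175.0]
contact_force: [0.0, 0.4, 0.2]
gripper_width: 0.0457
gripper_force: 0.0
```

```bash
python3 - <<'E'
from h import *
p=capture("top");s=capture("scene")
a=cv2.resize(p["pixels"][140:240,200:290],(390,433),interpolation=2);b=cv2.resize(s["pixels"][140:248,190:290],(400,433),interpolation=2)
cv2.imwrite("pics/g.png",np.hstack([a,b]))
E
```

```text
(no output)
```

View pics/g.png

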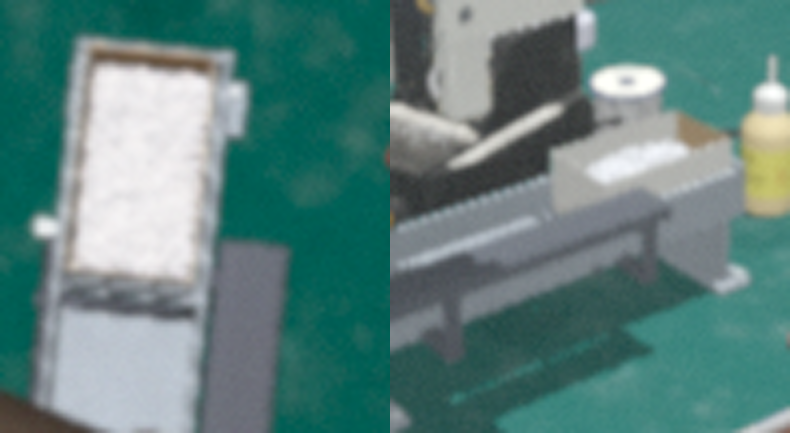

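The bar is back up beside the wall, the gate is up behind the tray, the tray is at the stop, and the robot is clear of everything.

```bash
python3 -c "
from plant import close_job;print(close_job())"
```

```text
the job is handed in; nothing more can be done
None
```

The tray sits against the stop and the gate has sprung up behind it; the robot is clear of everything, the other items were left alone, and the job was handed in at about 12 s.

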